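# Pack a two-tier medicine carrier for the ward round

### The job

Pack the two-tier medicine carrier. First lay the blue tablet carton and the white-and-green tablet carton flat in the grey tray, one in each bay; then pick up the green tier by its bar and stack it the same way round on the tray, all its lugs fully down in the notches; only then stand the two amber bottles in its wells, the larger white-capped one in the larger well and the smaller black-capped one in the smaller well. Leave the white bottle with the blue cap standing where it is.

Things in the scene. Friction and masses are not known exactly. Their poses are not given: they have to be found in the camera images.
- lower_tray: Loose grey tray 132(x) x 146(y) x 54 mm; origin: centre of underside. Floor 4 mm. Bays 108(x) x 60(y) centred at y +39 and -39. Sides and 18 mm divider only 14 high. Ends (12 thick in x, inner faces x -54, +54) 54 high, with notches 11 deep, right through the end in x: one 42 wide, y 0, in the -x end (robot side, white label card outside); two 20 wide at y +45, -45 in the +x end.
- upper_tier: Loose green tier 132(x) x 146(y) x 64 mm, 0.25 kg; origin: centre under its feet. Deck top z 14. White wells at x 0, rims z 32: 58 wide at y +39, 48 wide at y -39. Grip: bar along x, y -7..7, z 50..64, clear length 88. Lugs 9 deep: one 36 wide at -x end, two 14 wide at y +45, -45 at +x end; 2.5-3 mm play in the tray. Seated: x axes alike, origin 45 above the tray's (straight over it).
- blue_carton: Blue and white closed tablet carton, 50 (x) x 98 (y) x 36 mm, 0.09 kg, lying flat; origin at the centre of its underside, z up, long side along its y.
- green_white_carton: White closed tablet carton with a green corner, 45 (x) x 85 (y) x 30 mm, 0.07 kg, lying flat; origin at the centre of its underside, z up, long side along its y.
- white_cap_bottle: Larger amber bottle with a white cap, standing; 44 mm diameter, 85 mm tall (straight body to 70 mm, cap 32 mm wide above), 0.11 kg; origin at the centre of its underside, z up.
- black_cap_bottle: Smaller amber bottle with a black cap, standing; 38 mm diameter, 75 mm tall (straight body to 62 mm, cap 28 mm wide above), 0.09 kg; origin at the centre of its underside, z up.
- white_bottle: White bottle with a blue cap, standing, 52 mm diameter, 80 mm tall; origin at the centre of its underside. Not part of the job: stays where it is.
There are look-alikes about, which are no part of the job. Leave any yellow look-alike of the black_cap_bottle alone.

How it is judged:
On the way, in this order (a step that is already met when the one before it is completed fails the run):
1. both cartons lie flat in the grey tray, one in each bay ((((x of blue_carton in the frame of lower_tray between -0.014 and 0.014 m and y of blue_carton in the frame of lower_tray between 0.026 and 0.052 m and z of blue_carton in the frame of lower_tray between 0.001 and 0.009 m and angle between blue_carton's own z axis and vertical below 0.08 rad) and (x of green_white_carton in the frame of lower_tray between -0.014 and 0.014 m and y of green_white_carton in the frame of lower_tray between -0.052 and -0.026 m and z of green_white_carton in the frame of lower_tray between 0.001 and 0.009 m and angle between green_white_carton's own z axis and vertical below 0.08 rad)) or ((x of blue_carton in the frame of lower_tray between -0.014 and 0.014 m and y of blue_carton in the frame of lower_tray between -0.052 and -0.026 m and z of blue_carton in the frame of lower_tray between 0.001 and 0.009 m and angle between blue_carton's own z axis and vertical below 0.08 rad) and (x of green_white_carton in the frame of lower_tray between -0.014 and 0.014 m and y of green_white_carton in the frame of lower_tray between 0.026 and 0.052 m and z of green_white_carton in the frame of lower_tray between 0.001 and 0.009 m and angle between green_white_carton's own z axis and vertical below 0.08 rad)))), for 0.2 s.
2. the green tier is seated on the grey tray, lugs in the notches, over the two cartons (x of upper_tier in the frame of lower_tray between -0.006 and 0.006 m and y of upper_tier in the frame of lower_tray between -0.006 and 0.006 m and z of upper_tier in the frame of lower_tray between 0.042 and 0.0475 m and angle between the x axis of upper_tier and the x axis of lower_tray, either way round below 0.08 rad and angle between the z axis of upper_tier and the z axis of lower_tray, either way round below 0.03 rad and (((x of blue_carton in the frame of lower_tray between -0.014 and 0.014 m and y of blue_carton in the frame of lower_tray between 0.026 and 0.052 m and z of blue_carton in the frame of lower_tray between 0.001 and 0.009 m and angle between blue_carton's own z axis and vertical below 0.08 rad) and (x of green_white_carton in the frame of lower_tray between -0.014 and 0.014 m and y of green_white_carton in the frame of lower_tray between -0.052 and -0.026 m and z of green_white_carton in the frame of lower_tray between 0.001 and 0.009 m and angle between green_white_carton's own z axis and vertical below 0.08 rad)) or ((x of blue_carton in the frame of lower_tray between -0.014 and 0.014 m and y of blue_carton in the frame of lower_tray between -0.052 and -0.026 m and z of blue_carton in the frame of lower_tray between 0.001 and 0.009 m and angle between blue_carton's own z axis and vertical below 0.08 rad) and (x of green_white_carton in the frame of lower_tray between -0.014 and 0.014 m and y of green_white_carton in the frame of lower_tray between 0.026 and 0.052 m and z of green_white_carton in the frame of lower_tray between 0.001 and 0.009 m and angle between green_white_carton's own z axis and vertical below 0.08 rad)))), for 0.2 s.
3. the white-capped bottle stands in the larger well and the black-capped one in the smaller (x of white_cap_bottle in the frame of upper_tier between -0.011 and 0.011 m and y of white_cap_bottle in the frame of upper_tier between 0.028 and 0.05 m and z of white_cap_bottle in the frame of upper_tier between 0.011 and 0.018 m and angle between each of white_cap_bottle, black_cap_bottle's own z axis and vertical below 0.1 rad and x of black_cap_bottle in the frame of upper_tier between -0.011 and 0.011 m and y of black_cap_bottle in the frame of upper_tier between -0.05 and -0.028 m and z of black_cap_bottle in the frame of upper_tier between 0.011 and 0.018 m and x of upper_tier in the frame of lower_tray between -0.006 and 0.006 m and y of upper_tier in the frame of lower_tray between -0.006 and 0.006 m and z of upper_tier in the frame of lower_tray between 0.042 and 0.0475 m and angle between the x axis of upper_tier and the x axis of lower_tray, either way round below 0.08 rad and angle between the z axis of upper_tier and the z axis of lower_tray, either way round below 0.03 rad), for 0.2 s.
At the end, for the whole second after the job is handed in: Cartons flat in the grey tray, one per bay; tray flat on the table; green tier seated on it (within 6 mm, 0.08 rad, deck down within 2.5 mm); white-capped bottle upright in the larger well, black-capped in the smaller, each on the deck within 11 mm of the well centre; all at rest (all of step 3 and (((x of blue_carton in the frame of lower_tray between -0.014 and 0.014 m and y of blue_carton in the frame of lower_tray between 0.026 and 0.052 m and z of blue_carton in the frame of lower_tray between 0.001 and 0.009 m and angle between blue_carton's own z axis and vertical below 0.08 rad) and (x of green_white_carton in the frame of lower_tray between -0.014 and 0.014 m and y of green_white_carton in the frame of lower_tray between -0.052 and -0.026 m and z of green_white_carton in the frame of lower_tray between 0.001 and 0.009 m and angle between green_white_carton's own z axis and vertical below 0.08 rad)) or ((x of blue_carton in the frame of lower_tray between -0.014 and 0.014 m and y of blue_carton in the frame of lower_tray between -0.052 and -0.026 m and z of blue_carton in the frame of lower_tray between 0.001 and 0.009 m and angle between blue_carton's own z axis and vertical below 0.08 rad) and (x of green_white_carton in the frame of lower_tray between -0.014 and 0.014 m and y of green_white_carton in the frame of lower_tray between 0.026 and 0.052 m and z of green_white_carton in the frame of lower_tray between 0.001 and 0.009 m and angle between green_white_carton's own z axis and vertical below 0.08 rad))) and angle between lower_tray's own z axis and vertical below 0.05 rad and height (world z) of lower_tray between -0.005 and 0.008 m and linear speed of each of lower_tray, upper_tier, blue_carton, green_white_carton, white_cap_bottle, black_cap_bottle below 0.02 m/s); the robot touches nothing.
It fails at once if an amber bottle is put on the green tier before that is seated on the tray ((horizontal distance between white_cap_bottle and upper_tier below 0.06 m and z of white_cap_bottle in the frame of upper_tier between 0.008 and 0.025 m and not (x of upper_tier in the frame of lower_tray between -0.015 and 0.015 m and y of upper_tier in the frame of lower_tray between -0.015 and 0.015 m and z of upper_tier in the frame of lower_tray between 0.035 and 0.055 m)) or (horizontal distance between black_cap_bottle and upper_tier below 0.06 m and z of black_cap_bottle in the frame of upper_tier between 0.008 and 0.025 m and not (x of upper_tier in the frame of lower_tray between -0.015 and 0.015 m and y of upper_tier in the frame of lower_tray between -0.015 and 0.015 m and z of upper_tier in the frame of lower_tray between 0.035 and 0.055 m))).
It fails at once if the white bottle is moved more than 25 mm or tipped (distance of white_bottle from where it was at the start of the episode above 0.025 m or angle between white_bottle's own z axis and vertical above 0.35 rad).
It also fails if it takes over 125 s, if anything falls off the work surface, if the arm or the gripper's body presses on something with over 40 N, if the wrist force passes 120 N, or if a joint passes its speed limit or range.

### The arm

A 7-joint arm with a two-finger parallel gripper is mounted at the origin on a cart in front of the work surface, level with it; the furniture and walls round the work are solid. World frame = base frame: x ahead of the robot, y to its left, z up, the work surface at z = 0. Lengths are in m, angles in rad, forces in N, time in s.
With the tool pointing down it reaches from about 0.425 to 0.925 m from the base axis. Payload 6.8 kg.
Tool frame: the origin (TCP) lies at the very end of the fingers, on their centre line; the grasp point (between the pads) lies 19 mm behind it; z points along the fingers, y is the line along which they close (so a half turn about z gives the same grasp; the last joint's range is limited). The gripper opens to 85 mm and grips with 20 to 120 N. Pads are 22 mm wide; open, the fingers measure 114 mm over their backs; the gripper's body (76 mm by 85 mm) begins 54 mm behind the grasp point. The pads swing forward as they close: fully open they stand 13 mm farther back than shut.
Start: joints at [-1.455, 0.477, 0.022, 1.555, -0.011, 1.109, -0.083], TCP at [0.15, 0.658, 0.231] pointing down, gripper open.
Joint ranges: [-2.96, 2.96], [-0.34, 2.1], [-1.41, 1.46], [0.24, 2.44], [-1.37, 4.51], [0.17, 1.92], [-2.96, 2.96]. Speed limits (rad/s): [2.39, 2.39, 3.14, 3.14, 3.14, 3.14, 3.14].

### API

Orientations are given as a unit quaternion [w, x, y, z].
In Python, from station import bot gives the robot as it stands.
- The arm moves only by the tool jog_arm, never from a script. Its argument "motion" is a list of rows, each a list of 7 numbers: the turn, a rotation vector about the tool's x, y, z in rad, then the shift along the tool's x, y, z in mm, then the finger opening in mm, from 0 to 85.4. A call has 1 to 10 rows; each row is the pose to reach, as a shift and turn from the pose commanded when the call began, along the tool's axes at that moment; what a row does not reach only later rows make up. A row lasts 1/8 s, in which the tool goes at most 62.5 mm and 10.7 degrees, less where a joint would pass 70% of its speed; a pose out of reach is approached as far as the arm can. A call with a gripper value outside its range is refused whole. The fingers move at their own pace and stop on an object; "grip_force" is the grip in N (left out, the last holds). Time passes only in rows, so rows that repeat a pose let the fingers close. It gives the time, the measured TCP pose, the force, the opening and the grip force at its end, in the units of the state.
- bot.get_obs(): the state, without advancing time (a new reading comes with each control period).
- bot.read_camera(name): name is "side" or "top"; returns a dict with "pixels" (400x640x3 uint8, red, green, blue), "camera_matrix" (3x3 intrinsics, pixels), "T" (4x4, takes a point from camera to world coordinates). Camera axes: x right, y down, z forward; pixel columns grow to the right and rows downward; lengths in m; the calibration is good to about 2 mm. A picture is of the moment at which its call begins. There is no depth.
- bot.hand_in(): hands the job in; it is judged then, once.
Trained networks look in a picture, given as the dict that the camera call returned (one of the last four; its "shot" number tells which), for a name from the list of things; names that differ only in an ending like _2 or _b are one class to them, and where a whole thing is asked for, a point or a joint stands for the part that bears it (a point fixed in the world has none). Each returns a list of dicts, best first, with "score" (0 to 1); they miss things now and then, are a little off and sometimes report something else, mostly with a low value. They report only what shows in the picture. A call takes as long as a camera call. They do not tell look-alikes from the thing itself.
- bot.spot_in(thing, picture): "xy" ([column, row] in pixels, amid what is visible of it).
- bot.tip_of(thing, picture): "xy" ([column, row] in pixels: a listed point, or the origin of a listed thing).
The state is a dict: "t": time; "q": joint angles; "joint_vel": joint speeds; "joint_torque": joint torques, N m; "eef_pos": TCP position; "tool_rot": TCP orientation; "contact_force": force on the tool from outside, world axes, zero at the start; "torque": the same for the moment, N m; "gripper_width": opening from 0.0 (shut) to 1.0 (fully open); "grasp_force": force on a finger pad.
Only numpy, scipy, OpenCV 4.12 (cv2) and the standard library are available. Lean on these libraries where they do the work, as an engineer would, in place of code of your own. Each camera call takes 0.05 s, during which the arm holds its last target. There are 200 camera calls.

## Working session

There is one attempt and no reset: what is moved stays moved. The work goes in short steps, Python scripts to look and compute and a tool call to move; the robot and the scene stay as the last step left them, time stands still between calls to the robot, and variables do not carry over. Pictures are saved under pics/ and viewed, at most 14 in all, crops included, and the job is handed in when it is done.

Besides the shell and the picture viewer there is one more tool, called after "Call:" as name([rows], argument=value, ...), one row to a line, values as JSON. jog_arm: Moves the arm, as the interface text tells. Its arguments: {"type":"object","properties":{"motion":{"type":"array"},"grip_force":{"type":"number"}},"required":["motion"]}

```bash
ls; mkdir -p pics
cat > h.py <<'E'
from station import bot
import numpy as np, cv2
def shot(cam,name=None):
    p=bot.read_camera(cam)
    if name: cv2.imwrite(f'pics/{name}.png',p['pixels'][:,:,::-1])
    return p
def ray(p,uv,z):
    K=np.array(p['camera_matrix']);T=np.array(p['T'])
    d=T[:3,:3]@np.linalg.solve(K,[uv[0],uv[1],1.]);o=T[:3,3]
    return o+d*(z-o[2])/d[2]
def proj(p,X):
    T=np.array(p['T']);c=(np.atleast_2d(X)-T[:3,3])@T[:3,:3]
    u=c@np.array(p['camera_matrix']).T
    return u[:,:2]/u[:,2:]
E
python3 - <<'E'
from h import *
np.set_printoptions(precision=3,suppress=True)
o=bot.get_obs();print(o)
for c in('top','side'):
    p=shot(c,c+'0');print(c,p['T'],p['camera_matrix'])
    for n in 'lower_tray upper_tier blue_carton green_white_carton white_cap_bottle black_cap_bottle white_bottle'.split():
        print(n,[(np.round(d['xy']),round(d['score'],2),ray(p,d['xy'],0)[:2]) for d in bot.tip_of(n,p)[:3]])
E
```

```text
pics
{'t': 0.0, 'q': array([-1.455,  0.478,  0.022,  1.556, -0.011,  1.109, -0.083]), 'joint_vel': array([-0.   , -0.002,  0.001,  0.002, -0.001,  0.   ,  0.002]), 'joint_torque': array([ -0.   , -59.644,   1.608, -28.121,   0.012,   0.009,  -0.   ]), 'eef_pos': array([0.15 , 0.658, 0.23 ]), 'tool_rot': array([-0.   ,  0.112,  0.994, -0.001]), 'contact_force': array([-0.03 ,  0.335, -0.46 ]), 'torque': array([-0.023, -0.01 ,  0.001]), 'grasp_force': 0.0, 'gripper_width': 0.9993444861794103}
top [[-0.021 -0.988  0.153  0.373]
 [-1.     0.019 -0.012  0.096]
 [ 0.009 -0.154 -0.988  1.338]
 [ 0.     0.     0.     1.   ]] [[425.328   0.    322.665]
 [  0.    425.328 207.538]
 [  0.      0.      1.   ]]
lower_tray [(array([380., 198.]), 0.64, array([ 0.608, -0.104]))]
upper_tier [(array([306., 216.]), 0.81, array([0.553, 0.133]))]
blue_carton [(array([254., 198.]), 0.72, array([0.616, 0.297]))]
green_white_carton [(array([241., 244.]), 0.84, array([0.47 , 0.339]))]
white_cap_bottle [(array([437., 195.]), 0.72, array([ 0.613, -0.29 ]))]
black_cap_bottle [(array([286., 172.]), 0.64, array([0
[... 172 characters left out ...]
74, 0.411]))]
side [[-0.997 -0.066  0.047  0.534]
 [-0.079  0.65  -0.756  0.991]
 [ 0.019 -0.757 -0.653  0.841]
 [ 0.     0.     0.     1.   ]] [[442.778   0.    320.581]
 [  0.    442.778 207.204]
 [  0.      0.      1.   ]]
lower_tray [(array([316., 179.]), 0.96, array([ 0.62 , -0.119]))]
upper_tier [(array([332., 236.]), 0.6, array([0.554, 0.134]))]
blue_carton [(array([305., 282.]), 0.75, array([0.61 , 0.298]))]
green_white_carton []
white_cap_bottle [(array([321., 148.]), 0.8, array([ 0.617, -0.295]))]
black_cap_bottle [(array([366., 340.]), 0.73, array([0.461, 0.446])), (array([280., 250.]), 0.56, array([0.686, 0.2  ]))]
white_bottle [(array([316., 324.]), 0.57, array([0.572, 0.415]))]
```

View pics/top0.png

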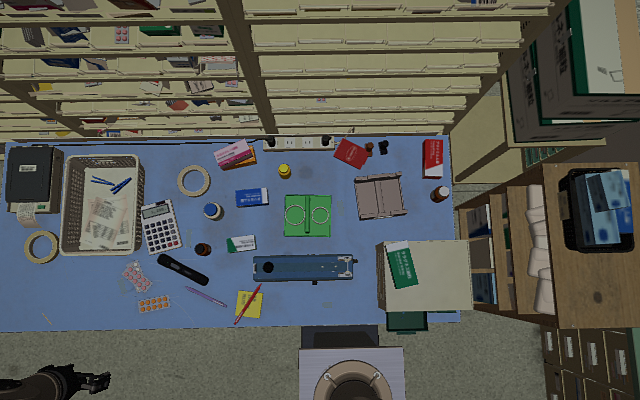

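View pics/side0.png

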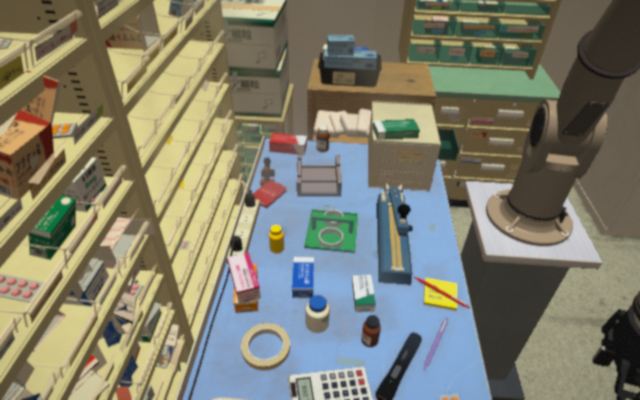

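Run:
```python
import cv2
a=cv2.imread('pics/top0.png')[150:262,190:456];cv2.imwrite('pics/c1.png',cv2.resize(a,None,fx=3,fy=3,interpolation=2))
b=cv2.imread('pics/side0.png')[120:352,225:415];cv2.imwrite('pics/c2.png',cv2.resize(b,None,fx=2.5,fy=2.5,interpolation=2))
```

```text
(no output)
```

View pics/c1.png

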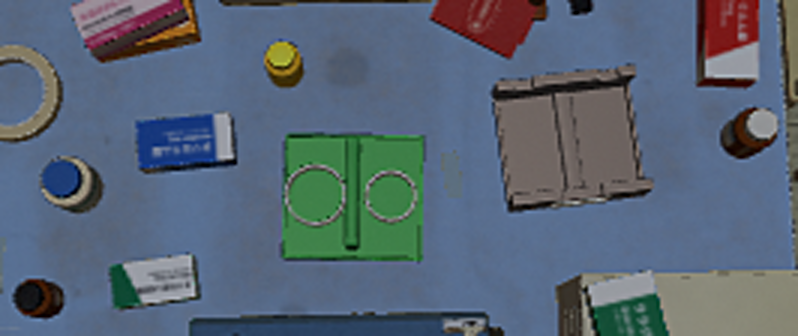

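View pics/c2.png

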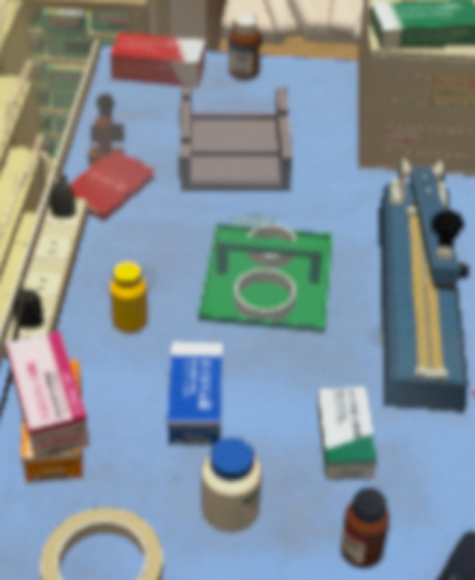

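```bash
cat > fit.py <<'E'
from h import *
from scipy.optimize import minimize
def box(a,b,z0,z1): return [[sx*a/2,sy*b/2,z] for sx in(-1,1) for sy in(-1,1) for z in(z0,z1)]
def cyl(d,z0,z1): return [[d/2*np.cos(t),d/2*np.sin(t),z] for t in np.arange(0,6.28,.2) for z in(z0,z1)]
M={'lower_tray':box(.132,.146,0,.054),'upper_tier':box(.132,.146,.0,.014)+box(.1,.014,.05,.064),
'blue_carton':box(.05,.098,0,.036),'green_white_carton':box(.045,.085,0,.03),
'white_cap_bottle':cyl(.044,0,.07)+cyl(.032,.07,.085),'black_cap_bottle':cyl(.038,0,.062)+cyl(.028,.062,.075),
'white_bottle':cyl(.052,0,.06)+cyl(.036,.06,.08)}
S=8
def mask(p,uv,R=45,th=14):
    lab=cv2.cvtColor(p['pixels'],cv2.COLOR_RGB2LAB).astype(float)
    u,v=np.round(uv).astype(int);x0,y0=max(u-R,0),max(v-R,0)
    w=lab[y0:v+R,x0:u+R]
    w=cv2.resize(w,None,fx=S,fy=S,interpolation=cv2.INTER_CUBIC)
    hsv=p['pixels'].astype(float)
    ab=w[...,1:]
    full=lab[...,1:].reshape(-1,2); t=TABLE(p)
    m=(np.linalg.norm(ab-t,axis=2)>th).astype(np.uint8)
    return m,(x0,y0)
def TABLE(p):
    uv=proj(p,[[.7,.05,0]])[0].astype(int)
    lab=cv2.cvtColor(p['pixels'],cv2.COLOR_RGB2LAB).astype(float)
    return np.median(lab[uv[1]-3:uv[1]+4,uv[0]-3:uv[0]+4,1:].reshape(-1,2),axis=0)
def fit(p,n,g,z=0,th=14,R=45,yawfit=True,dbg=None):
    V=np.array(M[n]);
    def W(q):
        c,s=np.cos(q[2]),np.sin(q[2]);return np.c_[V[:,0]*c-V[:,1]*s+q[0],V[:,0]*s+V[:,1]*c+q[1],V[:,2]+z]
    uv0=proj(p,W(g).mean(0))[0]
    m,o=mask(p,uv0,R,th)
    def poly(q):return cv2.convexHull((((proj(p,W(q))-o+.5)*S-.5)).astype(np.float32))
    # keep components overlapping the guess
    k=np.zeros_like(m);cv2.fillConvexPoly(k,poly(g).astype(np.int32),1)
    nn,l,st,_=cv2.connectedComponentsWithStats(m)
    m2=np.zeros_like(m)
    for i in range(1,nn):
        if (k[l==i]).sum()>0.4*st[i,4] and st[i,4]>S*S*4: m2[l==i]=1
    pts=cv2.findNonZero(m2); h=cv2.convexHull(pts); H=np.zeros_like(m);cv2.fillConvexPoly(H,h,1)
    def cost(d):
        q=[g[0]+d[0]/1000,g[1]+d[1]/1000,g[2]+(d[2]/60 if yawfit else 0)]
        k=np.zeros_like(m);cv2.fillConvexPoly(k,np.round(poly(q)*16).astype(np.int32),1,shift=4)
        return (k^H).sum()/H.sum()
    best=None
    for y in ((-4,0,4) if yawfit else (0,)):
        r=minimize(cost,[0,0,y],method='Nelder-Mead',options=dict(initial_simplex=np.array([[0,0,y],[6,0,y],[0,6,y],[0,0,y+4]]),xatol=.05,fatol=1e-4))
        if best is None or r.fun<best.fun:best=r
    d=best.x
    return np.array([g[0]+d[0]/1000,g[1]+d[1]/1000,g[2]+(d[2]/60 if yawfit else 0)]),best.fun
E
python3 - <<'E'
from fit import *
np.set_printoptions(precision=4,suppress=True)
G={'lower_tray':(.61,-.112,.05,0),'upper_tier':(.553,.133,0),'blue_carton':(.613,.297,0),'green_white_carton':(.47,.337,0),'white_cap_bottle':(.614,-.29,0),'black_cap_bottle':(.457,.447,0),'white_bottle':(.573,.412,0)}
P={c:shot(c) for c in('top','side')}
for n,g in G.items():
    for c in P:
        for th in (10,16):
            try: print(n,c,th,*fit(P[c],n,g[:3],th=th,yawfit='bottle' not in n))
            except Exception as e: print(n,c,th,e)
E
```

```text
lower_tray top 10 [ 0.6094 -0.1007  0.0983] 0.014643298731920521
lower_tray top 16 [ 0.6088 -0.1001  0.1004] 0.030250171123230807
lower_tray side 10 [ 0.6161 -0.1305  0.9165] 0.5845485150705717
lower_tray side 16 [ 0.6193 -0.1357 -0.8178] 0.5758088886573229
upper_tier top 10 [ 0.5558  0.1271 -0.0354] 0.02997071516646116
upper_tier top 16 [ 0.556   0.1274 -0.0381] 0.020231596489452004
upper_tier side 10 [ 0.5559  0.1136 -0.0372] 0.06250092140761598
upper_tier side 16 [ 0.5555  0.1122 -0.0334] 0.03433195860244339
blue_carton top 10 [0.6153 0.3019 0.094 ] 0.01131681737920702
blue_carton top 16 [0.6148 0.3018 0.0804] 0.3415486678317937
blue_carton side 10 [0.6165 0.2947 0.0544] 0.13863291514007622
blue_carton side 16 [0.6184 0.269  0.0925] 0.3266159236438323
green_white_carton top 10 [0.4701 0.3341 0.1172] 0.03645694481471608
green_white_carton top 16 [0.47   0.334  0.1122] 0.02304163726182075
green_white_carton side 10 [0.4704 0.3285 0.1067] 0.036399542667082424
green_white_carton side 16 [0.47   0.3274 0.0721] 0.12660521005320124
white_cap_bottle top 10 [ 0.6106 -0.2846  0.    ] 0.0791
[... 299 characters left out ...]
ide 16 OpenCV(4.12.0) /io/opencv/modules/imgproc/src/convhull.cpp:143: error: (-215:Assertion failed) total >= 0 && (depth == CV_32F || depth == CV_32S) in function 'convexHull'

black_cap_bottle top 10 [0.4545 0.4478 0.    ] 0.10808179162609542
black_cap_bottle top 16 [0.4544 0.4478 0.    ] 0.1842880212786169
black_cap_bottle side 10 [0.4552 0.4414 0.    ] 0.21213483146067416
black_cap_bottle side 16 [0.4549 0.4405 0.    ] 0.5223627591602555
white_bottle top 10 [0.5708 0.417  0.    ] 0.03312914752424707
white_bottle top 16 [0.5703 0.4166 0.    ] 0.0903078924544666
white_bottle side 10 [0.5721 0.4113 0.    ] 0.029279059319882023
white_bottle side 16 [0.572  0.4098 0.    ] 0.07482936225451195
```

```bash
cat > plan.py <<'E'
from h import *
from scipy.spatial.transform import Rotation as Ro
def plan(*T):
    """targets (x,y,z,tool-y angle,opening mm); prints rows in the tool frame now"""
    o=bot.get_obs();w,x,y,z=o['tool_rot'];R=Ro.from_quat([x,y,z,w])
    print('t',round(o['t'],2),'pos',np.round(o['eef_pos'],4),'yaw',round(yawof(o),3),'F',np.round(o['contact_force'],1),'w',round(o['gripper_width']*85.4,1),'gf',round(o['grasp_force'],1),'q7',round(o['q'][6],2))
    for t in T:
        Y=np.array([np.cos(t[3]),np.sin(t[3]),0]);Z=np.array([0,0,-1.])
        c=[]
        for s in(1,-1):
            D=Ro.from_matrix(np.c_[np.cross(s*Y,Z),s*Y,Z])
            c.append((R.inv()*D).as_rotvec())
        r=c[0]
        d=R.inv().apply(np.array(t[:3])-o['eef_pos'])*1000
        print(np.round(r,3).tolist(),np.round(d,1).tolist(),t[4],' alt turn',np.round(c[1],2).tolist())
def yawof(o):
    w,x,y,z=o['tool_rot'];v=Ro.from_quat([x,y,z,w]).apply([0,1,0]);return np.arctan2(v[1],v[0])
E
python3 -c "
from plan import *
plan((.47,.332,.15,.115,85))"
```

```text
t 0.9 pos [0.1498 0.6582 0.2313] yaw 1.347 F [-0.5  0.3  0.5] w 85.3 gf 0.0 q7 -0.08
[0.0, -0.0, 1.232] [-384.6, -247.0, 81.3] 85  alt turn [0.0, 0.0, -1.91]
```

Call:
jog_arm([
  [0,0,0.18,-55,-35,12,85],
  [0,0,0.35,-110,-70,24,85],
  [0,0,0.53,-165,-106,35,85],
  [0,0,0.71,-220,-141,46,85],
  [0,0,0.88,-275,-176,58,85],
  [0,0,1.06,-330,-212,70,85],
  [0,0,1.232,-384.6,-247,81.3,85],
  [0,0,1.232,-384.6,-247,81.3,85],
  [0,0,1.232,-384.6,-247,81.3,85],
])

```text
t: 2.02
eef_pos: [0.4717, 0.3294, 0.1499]
tool_rot: [0.001, 0.667, 0.745, -0.0]
contact_force: [0.7, 1.0, -0.0]
gripper_width: 0.998
grasp_force: 0.0
```

Run:
```python
from plan import *
plan((.47,.332,.15,.115,85))
o=bot.get_obs()
out=[]
for c in('top','side'):
    p=shot(c); uv=proj(p,o['eef_pos'])[0].astype(int)
    Y=np.array([np.cos(.115),np.sin(.115),0])
    im=p['pixels'][:,:,::-1];u,v=uv;x0,y0=u-40,v-50
    im=cv2.resize(im[y0:v+50,x0:u+40],None,fx=5,fy=5,interpolation=2)
    # TCP z taken 10 mm higher for the open fingers; marks: finger inner tips +-42.5, outer +-57
    for s in(-57,-42.5,0,42.5,57):
        for h in (0,.013):
            a=(proj(p,o['eef_pos']+Y*s/1000+[0,0,h])[0]-[x0,y0]+.5)*5
            cv2.circle(im,tuple(a.astype(int)),2,(0,0,255) if h==0 else (0,255,255),-1)
    out.append(im)
cv2.imwrite('pics/cal.png',np.hstack(out))
```

```text
t 2.02 pos [0.4717 0.3294 0.1499] yaw 0.11 F [ 0.7  1.  -0. ] w 85.2 gf 0.0 q7 -0.42
[0.0, 0.001, -0.005] [2.7, -1.4, -0.1] 85  alt turn [0.0, -0.0, 3.14]
```

View pics/cal.png

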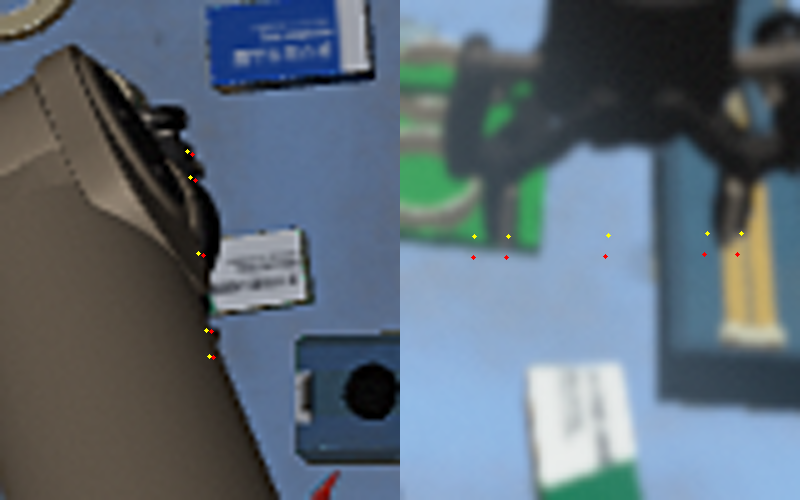

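Call:
jog_arm([
  [0,0,-0.005,2.7,-1.4,40,85],
  [0,0,-0.005,2.7,-1.4,80,85],
  [0,0,-0.005,2.7,-1.4,115,85],
  [0,0,-0.005,2.7,-1.4,137,85],
  [0,0,-0.005,2.7,-1.4,137,85],
  [0,0,-0.005,2.7,-1.4,137,40],
  [0,0,-0.005,2.7,-1.4,137,40],
  [0,0,-0.005,2.7,-1.4,137,40],
  [0,0,-0.005,2.7,-1.4,137,40],
  [0,0,-0.005,2.7,-1.4,137,40],
], grip_force=30)

```text
t: 3.38
eef_pos: [0.469, 0.3355, 0.0144]
tool_rot: [-0.0, 0.663, 0.748, 0.001]
contact_force: [-1.6, 0.0, 7.2]
gripper_width: 0.517
grasp_force: 31.4
```

Call:
jog_arm([
  [0,0,0,0,0,0,35],
  [0,0,0,0,0,0,35],
  [0,0,0,0,0,0,35],
])

```text
t: 3.75
eef_pos: [0.469, 0.3354, 0.0144]
tool_rot: [-0.0, 0.663, 0.748, 0.001]
contact_force: [-0.7, -0.0, 7.5]
gripper_width: 0.519
grasp_force: 31.4
```

Run:
```python
from fit import *
from plan import *
np.set_printoptions(precision=4,suppress=True)
plan((.47,.33,.2,.1,40))
p=shot('side')
for th in (8,10,12):print(fit(p,'green_white_carton',(.47,.33,.1),th=th))
cv2.imwrite('pics/g1.png',cv2.resize(p['pixels'][200:330,270:430,::-1],None,fx=4,fy=4,interpolation=2))
```

```text
t 3.75 pos [0.469  0.3354 0.0144] yaw 0.12 F [-0.7 -0.   7.5] w 44.3 gf 31.4 q7 -0.34
[0.002, -0.002, 0.02] [-5.2, 0.7, -185.6] 40  alt turn [0.0, 0.0, -3.12]Traceback (most recent call last):
  File "<stdin>", line 6, in <module>
  File "fit.py", line 37, in fit
    pts=cv2.findNonZero(m2); h=cv2.convexHull(pts); H=np.zeros_like(m);cv2.fillConvexPoly(H,h,1)
                               ~~~~~~~~~~~~~~^^^^^
cv2.error: OpenCV(4.12.0) /io/opencv/modules/imgproc/src/convhull.cpp:143: error: (-215:Assertion failed) total >= 0 && (depth == CV_32F || depth == CV_32S) in function 'convexHull'
```

Call:
jog_arm([
  [0,0,0,0,0,-20,35],
  [0,0,0,0,0,-60,35],
  [0,0,0,0,0,-100,35],
  [0,0,0,0,0,-130,35],
  [0,0,0,0,0,-130,35],
])

```text
t: 4.42
eef_pos: [0.4698, 0.3354, 0.1466]
tool_rot: [0.0, 0.664, 0.748, 0.003]
contact_force: [-0.1, 0.1, -1.7]
gripper_width: 0.516
grasp_force: 31.0
```

Run:
```python
from fit import *
from plan import *
np.set_printoptions(precision=4,suppress=True)
plan((.613,-.143,.1444,-1.47,35))
p=shot('top')
for th in (10,16):print(fit(p,'lower_tray',(.609,-.1,.1),th=th))
```

```text
t 4.42 pos [0.4698 0.3354 0.1466] yaw 0.12 F [-0.1  0.1 -1.7] w 44.1 gf 31.0 q7 -0.42
[0.001, -0.007, 1.59] [-492.1, 85.1, 0.7] 35  alt turn [0.01, 0.0, -1.55]
(array([ 0.6095, -0.1009,  0.1018]), np.float64(0.012962472532585123))
(array([ 0.6089, -0.1002,  0.1009]), np.float64(0.025131365173226387))
```

Call:
jog_arm([
  [0,0,0.12,-40,7,0,35],
  [0,0,0.28,-85,15,0,35],
  [0,0,0.44,-130,23,0,35],
  [0,0,0.6,-180,31,0,35],
  [0,0,0.76,-230,40,0,35],
  [0,0,0.92,-280,49,0,35],
  [0,0,1.08,-330,58,0,35],
  [0,0,1.24,-380,66,0,35],
  [0,0,1.4,-430,75,0,35],
  [0,0,1.5,-460,80,0,35],
])

```text
t: 5.72
eef_pos: [0.602, -0.1156, 0.1421]
tool_rot: [0.001, 0.996, 0.092, -0.001]
contact_force: [0.5, -0.2, -2.0]
gripper_width: 0.517
grasp_force: 30.9
```

Call:
jog_arm([
  [0,0,0.09,-5.3,-31.3,10,35],
  [0,0,0.09,-5.3,-31.3,40,35],
  [0,0,0.09,-5.3,-31.3,66,35],
  [0,0,0.09,-5.3,-31.3,66,35],
  [0,0,0.09,-5.3,-31.3,66,35],
])

```text
t: 6.35
eef_pos: [0.5917, -0.0833, 0.0774]
tool_rot: [0.0, 0.999, 0.05, -0.0]
contact_force: [-0.7, -0.7, -0.3]
gripper_width: 0.515
grasp_force: 31.0
```

Run:
```python
from fit import *
from plan import *
np.set_printoptions(precision=4,suppress=True)
plan((.613,-.143,.08,-1.47,35))
p=shot('side','s2')
cv2.imwrite('pics/g1.png',cv2.resize(p['pixels'][115:215,265:375,::-1],None,fx=6,fy=6,interpolation=2))
p=shot('top','t2')
```

```text
t 6.35 pos [ 0.5917 -0.0833  0.0774] yaw -1.471 F [-0.7 -0.7 -0.3] w 44.0 gf 31.0 q7 -0.91
[0.0, 0.0, -0.001] [15.2, 61.6, -2.6] 35  alt turn [0.0, -0.0, 3.14]
```

View pics/g1.png

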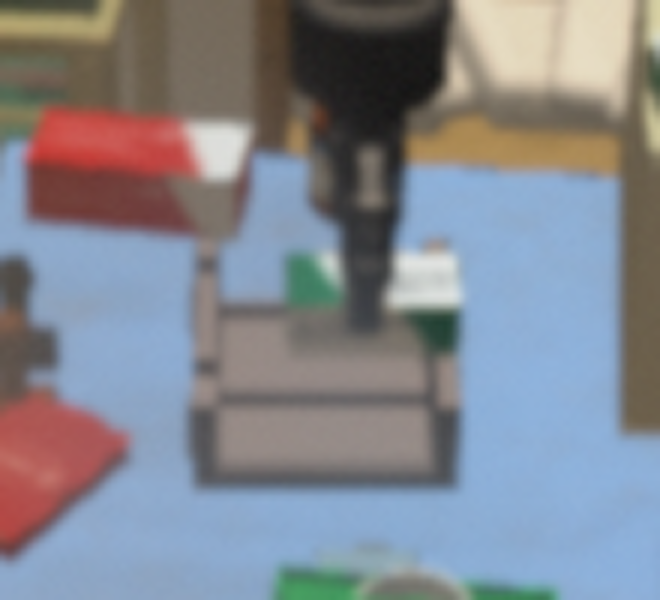

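Run:
```python
from fit import *
from plan import *
np.set_printoptions(precision=4,suppress=True)
p=shot('side')
o=bot.get_obs();e=o['eef_pos'];zt=e[2]-.0144+.03
C=np.array([ray(p,np.array(c)/6+[265-.5,115-.5],zt) for c in((288,253),(463,253),(460,307),(290,305))])
print(C[:,:2]);print('centre',C.mean(0),'tcp',e, np.linalg.norm(C[0]-C[1]),np.linalg.norm(C[1]-C[2]))
print('tray near bottom',[ray(p,np.array(c)/6+[264.5,114.5],0)[:2] for c in((195,487),(455,485))])
q=(.609,-.101,.1)
c,s=np.cos(q[2]),np.sin(q[2])
for X in ((.066,.073),(-.066,.073)): print(q[0]+c*X[0]-s*X[1],q[1]+s*X[0]+c*X[1])
plan((.613,-.143,.1,-1.47,35))
```

```text
[[ 0.63   -0.102 ]
 [ 0.5434 -0.1113]
 [ 0.5428 -0.0649]
 [ 0.6249 -0.0579]]
centre [ 0.5853 -0.084   0.0936] tcp [ 0.5923 -0.0831  0.078 ] 0.08709275436944912 0.046380200103199494
tray near bottom [array([ 0.6691, -0.0286]), array([ 0.5397, -0.0434])]
0.6673824354931313 -0.021775690436013476
0.5360418856764317 -0.03495370143339478
t 6.5 pos [ 0.5923 -0.0831  0.078 ] yaw -1.47 F [-0.2  0.2  0.4] w 44.1 gf 31.0 q7 -0.9
[0.0, -0.002, -0.0] [14.6, 61.7, -22.0] 35  alt turn [-0.0, -0.0, 3.14]
```

View pics/t2.png

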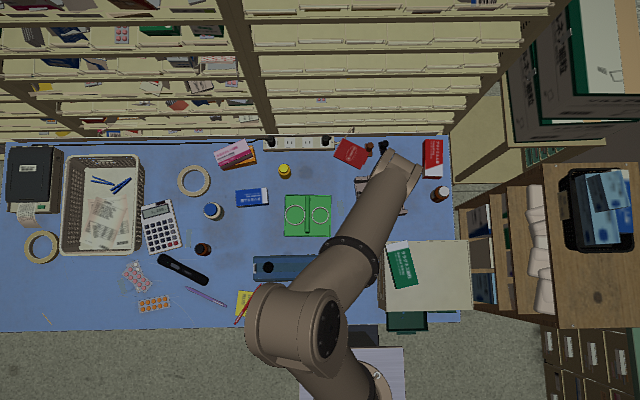

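Run:
```python
from plan import *
plan((.621,-.147,.085,-1.47,35))
```

```text
t 6.5 pos [ 0.5923 -0.0831  0.078 ] yaw -1.47 F [-0.2  0.2  0.4] w 44.1 gf 31.0 q7 -0.9
[0.0, -0.002, -0.0] [22.2, 66.4, -6.9] 35  alt turn [-0.0, -0.0, 3.14]
```

Call:
jog_arm([
  [0,0,0,5,15,-15,35],
  [0,0,0,14,40,-15,35],
  [0,0,0,22.2,66.4,-12,35],
  [0,0,0,22.2,66.4,-7,35],
  [0,0,0,22.2,66.4,-7,35],
  [0,0,0,22.2,66.4,-7,35],
])

```text
t: 7.25
eef_pos: [0.6205, -0.1459, 0.0843]
tool_rot: [-0.0, 0.999, 0.051, 0.0]
contact_force: [-0.1, 0.4, -0.1]
gripper_width: 0.52
grasp_force: 31.0
```

Run:
```python
from plan import *
plan((.621,-.147,.0188,-1.47,35))
p=shot('side','s3')
e=bot.get_obs()['eef_pos']
im=cv2.resize(p['pixels'][115:215,265:375,::-1],None,fx=6,fy=6,interpolation=2)
def draw(V,q,col):
    c,s=np.cos(q[3]),np.sin(q[3]);V=np.array(V)
    W=np.c_[V[:,0]*c-V[:,1]*s+q[0],V[:,0]*s+V[:,1]*c+q[1],V[:,2]+q[2]]
    for a in (proj(p,W)-[264.5,114.5])*6: cv2.circle(im,tuple(np.round(a).astype(int)),2,col,-1)
from fit import box
draw(box(.132,.146,0,.054),(.610,-.108,0,.1),(0,255,255))
draw(box(.108,.146,.014,.054),(.610,-.108,0,.1),(255,0,255))
draw(box(.085,.045,0,.03),(e[0]-.007,e[1]-.0007,e[2]-.0144,.1),(0,0,255))
cv2.imwrite('pics/g2.png',im)
```

```text
t 7.25 pos [ 0.6205 -0.1459  0.0843] yaw -1.469 F [-0.1  0.4 -0.1] w 44.4 gf 31.0 q7 -0.83
[-0.001, -0.0, 0.001] [0.4, 1.2, 65.5] 35  alt turn [0.0, -0.0, -3.14]
```

View pics/g2.png

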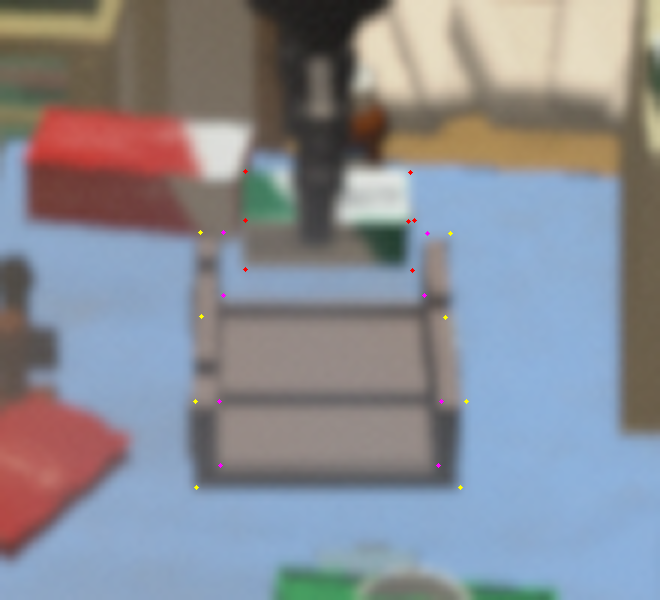

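Call:
jog_arm([
  [0,0,0,2,0,10,35],
  [0,0,0,2,0,25,35],
  [0,0,0,2,0,40,35],
  [0,0,0,2,0,52,35],
  [0,0,0,2,0,60,35],
  [0,0,0,2,0,64,35],
  [0,0,0,2,0,65.5,35],
  [0,0,0,2,0,65.5,35],
])

```text
t: 8.3
eef_pos: [0.6226, -0.1466, 0.0188]
tool_rot: [0.0, 0.999, 0.05, 0.0]
contact_force: [-0.1, -0.8, -0.9]
gripper_width: 0.516
grasp_force: 31.0
```

Call:
jog_arm([
  [0,0,0,0,0,1,35],
  [0,0,0,0,0,2,35],
  [0,0,0,0,0,2,35],
])

```text
t: 8.68
eef_pos: [0.6228, -0.1467, 0.0184]
tool_rot: [-0.0, 0.999, 0.05, 0.001]
contact_force: [-4.5, 2.1, 13.5]
gripper_width: 0.521
grasp_force: 32.7
```

Call:
jog_arm([
  [0,0,0,0,0,-1.5,52],
  [0,0,0,0,0,-1.5,58],
  [0,0,0,0,0,-1.5,58],
  [0,0,0,0,0,-15,58],
  [0,0,0,0,0,-60,70],
  [0,0,0,0,0,-110,85],
  [0,0,0,0,0,-150,85],
  [0,0,0,0,0,-150,85],
])

```text
t: 9.68
eef_pos: [0.6244, -0.1477, 0.1708]
tool_rot: [0.001, 0.999, 0.05, 0.003]
contact_force: [0.7, 1.1, -0.5]
gripper_width: 0.993
grasp_force: 0.0
```

Run:
```python
from fit import *
from plan import *
np.set_printoptions(precision=4,suppress=True)
plan((.616,.296,.15,.08,85),(.618,.080,.15,.08,85))
p=shot('side','s4')
for th in (7,8,10):
    print(fit(p,'blue_carton',(.616,.296,.09),th=th,R=30))
e=bot.get_obs()
im=cv2.resize(p['pixels'][115:315,265:375,::-1],None,fx=3,fy=3,interpolation=2)
im=cv2.resize(p['pixels'][120:310,255:385,::-1],None,fx=5,fy=5,interpolation=2)
cv2.imwrite('pics/g3.png',np.hstack([im[:450],np.pad(im[600:],((0,100),(0,0),(0,0)))]) if 0 else cv2.resize(im,(410,600)))
```

```text
t 9.68 pos [ 0.6244 -0.1477  0.1708] yaw -1.471 F [ 0.7  1.1 -0.5] w 84.8 gf 0.0 q7 -0.89
[0.006, -0.004, -1.551] [35.9, -442.3, 20.3] 85  alt turn [-0.0, -0.01, 1.59]
[0.006, -0.004, -1.551] [16.3, -227.2, 20.5] 85  alt turn [-0.0, -0.01, 1.59]
(array([0.5982, 0.324 , 1.1812]), np.float64(0.4694467293730553))
(array([0.5946, 0.2942, 0.9366]), np.float64(0.2741782901394817))
(array([0.6167, 0.2945, 0.0591]), np.float64(0.14658931342842363))
```

View pics/g3.png

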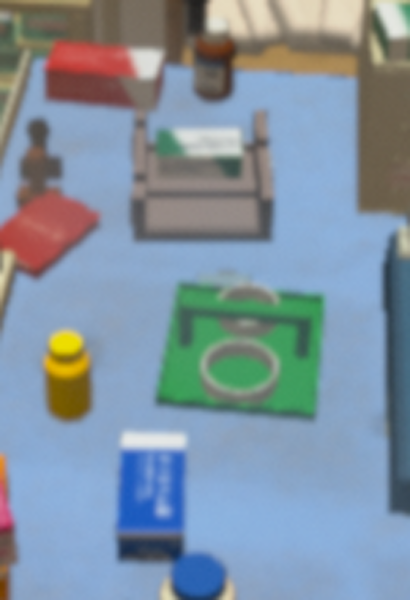

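Call:
jog_arm([
  [0,0,-0.16,3,-45,2,85],
  [0,0,-0.32,7,-95,4,85],
  [0,0,-0.48,11,-145,6,85],
  [0,0,-0.64,15,-195,8,85],
  [0,0,-0.8,20,-245,10,85],
  [0,0,-0.96,24,-295,12,85],
  [0,0,-1.12,28,-345,15,85],
  [0,0,-1.28,32,-395,18,85],
  [0,0,-1.44,36,-442,20,85],
  [0,0,-1.56,36,-442,20,85],
])

```text
t: 10.98
eef_pos: [0.6111, 0.303, 0.1444]
tool_rot: [-0.002, 0.67, 0.742, -0.001]
contact_force: [-0.4, 0.1, 0.7]
gripper_width: 0.996
grasp_force: 0.0
```

Call:
jog_arm([
  [0,0,0,0,0,0,85],
  [0,0,0,0,0,0,85],
])

```text
t: 11.22
eef_pos: [0.6137, 0.2954, 0.1459]
tool_rot: [0.0, 0.676, 0.737, -0.001]
contact_force: [-0.1, -0.7, -0.6]
gripper_width: 0.994
grasp_force: 0.0
```

Run:
```python
from plan import *
plan((.616,.2955,.0125,.09,85))
```

```text
t 11.22 pos [0.6137 0.2954 0.1459] yaw 0.086 F [-0.1 -0.7 -0.6] w 84.9 gf 0.0 q7 -0.25
[-0.001, 0.001, -0.004] [0.0, 2.5, 133.4] 85  alt turn [0.0, 0.0, 3.14]
```

Call:
jog_arm([
  [0,0,0,0,2.5,40,85],
  [0,0,0,0,2.5,80,85],
  [0,0,0,0,2.5,115,85],
  [0,0,0,0,2.5,133,85],
  [0,0,0,0,2.5,133,85],
  [0,0,0,0,2.5,133,42],
  [0,0,0,0,2.5,133,42],
  [0,0,0,0,2.5,133,42],
  [0,0,0,0,2.5,133,42],
  [0,0,0,0,2.5,133,42],
])

```text
t: 12.48
eef_pos: [0.6173, 0.2975, 0.0152]
tool_rot: [0.0, 0.675, 0.738, 0.001]
contact_force: [-0.2, -0.6, 6.7]
gripper_width: 0.578
grasp_force: 32.8
```

Call:
jog_arm([
  [0,0,0,0,0,0,42],
  [0,0,0,0,0,-20,42],
  [0,0,0,0,0,-60,42],
  [0,0,0,0,0,-100,42],
  [0,0,0,0,0,-130,42],
  [0,0,0,0,0,-130,42],
  [0,0,0,0,0,-130,42],
])

```text
t: 13.35
eef_pos: [0.6155, 0.297, 0.1432]
tool_rot: [-0.0, 0.675, 0.738, -0.0]
contact_force: [0.0, -0.2, -1.9]
gripper_width: 0.578
grasp_force: 31.9
```

Run:
```python
from plan import *
plan((.612,-.0675,.1444,-1.47,42))
```

```text
t 13.35 pos [0.6155 0.297  0.1432] yaw 0.09 F [ 0.  -0.2 -1.9] w 49.4 gf 31.9 q7 -0.24
[-0.001, 0.001, 1.56] [-362.7, -36.3, -1.2] 42  alt turn [-0.0, -0.0, -1.58]
```

Call:
jog_arm([
  [0,0,0.12,-35,-4,0,42],
  [0,0,0.28,-75,-8,0,42],
  [0,0,0.44,-115,-12,0,42],
  [0,0,0.6,-155,-16,0,42],
  [0,0,0.76,-195,-20,0,42],
  [0,0,0.92,-235,-24,0,42],
  [0,0,1.08,-275,-29,0,42],
  [0,0,1.24,-315,-33,0,42],
  [0,0,1.4,-350,-37,0,42],
  [0,0,1.56,-363,-38,0,42],
])

```text
t: 14.6
eef_pos: [0.6094, -0.071, 0.1424]
tool_rot: [0.001, 0.999, 0.046, -0.001]
contact_force: [-0.2, 0.3, -1.3]
gripper_width: 0.574
grasp_force: 31.8
```

Call:
jog_arm([
  [0,0,0,0,0,25,42],
  [0,0,0,0,0,55,42],
  [0,0,0,0,0,58,42],
  [0,0,0,0,0,58,42],
  [0,0,0,0,0,58,42],
])

```text
t: 15.22
eef_pos: [0.6117, -0.0681, 0.0865]
tool_rot: [0.0, 0.999, 0.05, 0.001]
contact_force: [0.5, 0.9, -1.2]
gripper_width: 0.581
grasp_force: 31.8
```

Run:
```python
from plan import *
plan((.610,-.068,.0188,-1.47,42))
p=shot('side','s5')
e=bot.get_obs()['eef_pos']
im=cv2.resize(p['pixels'][115:215,265:375,::-1],None,fx=6,fy=6,interpolation=2)
def draw(V,q,col):
    c,s=np.cos(q[3]),np.sin(q[3]);V=np.array(V)
    W=np.c_[V[:,0]*c-V[:,1]*s+q[0],V[:,0]*s+V[:,1]*c+q[1],V[:,2]+q[2]]
    for a in (proj(p,W)-[264.5,114.5])*6: cv2.circle(im,tuple(np.round(a).astype(int)),2,col,-1)
from fit import box
draw(box(.132,.146,0,.054),(.6117,-.107,0,.1),(0,255,255))
draw(box(.098,.05,0,.036),(e[0]-.002,e[1]-.0002,e[2]-.0152,.1),(0,0,255))
cv2.imwrite('pics/g4.png',im)
```

```text
t 15.22 pos [ 0.6117 -0.0681  0.0865] yaw -1.47 F [ 0.5  0.9 -1.2] w 49.6 gf 31.8 q7 -0.94
[0.0, -0.001, -0.0] [-1.8, -0.2, 67.7] 42  alt turn [-0.0, -0.0, 3.14]
```

View pics/g4.png

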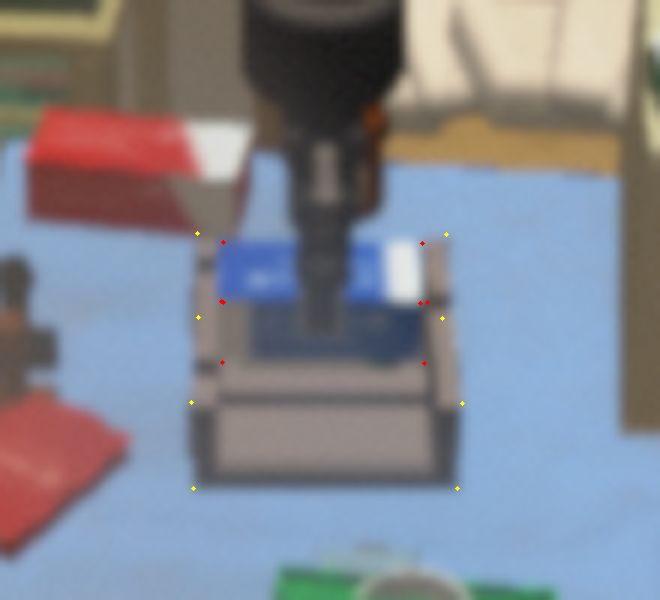

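Call:
jog_arm([
  [0,0,0,-2.5,0,10,42],
  [0,0,0,-2.5,0,25,42],
  [0,0,0,-2.5,0,40,42],
  [0,0,0,-2.5,0,52,42],
  [0,0,0,-2.5,0,61,42],
  [0,0,0,-2.5,0,65,42],
  [0,0,0,-2.5,0,67.5,42],
  [0,0,0,-2.5,0,67.5,42],
])

```text
t: 16.27
eef_pos: [0.6084, -0.0682, 0.0193]
tool_rot: [-0.001, 0.999, 0.05, -0.0]
contact_force: [-4.9, 2.8, 10.0]
gripper_width: 0.575
grasp_force: 33.2
```

Call:
jog_arm([
  [0,0,0,0,0,-1.5,56],
  [0,0,0,0,0,-1.5,62],
  [0,0,0,0,0,-1.5,62],
  [0,0,0,0,0,-15,62],
  [0,0,0,0,0,-60,70],
  [0,0,0,0,0,-110,85],
  [0,0,0,0,0,-150,85],
  [0,0,0,0,0,-150,85],
])

```text
t: 17.27
eef_pos: [0.6107, -0.0689, 0.1721]
tool_rot: [0.0, 0.999, 0.05, 0.003]
contact_force: [-0.8, -0.6, -1.1]
gripper_width: 0.99
grasp_force: 0.0
```

Run:
```python
from plan import *
plan((.556,.1205,.15,-1.607,85))
p=shot('side','s6')
cv2.imwrite('pics/g5.png',cv2.resize(p['pixels'][130:260,265:375,::-1],None,fx=4.6,fy=4.6,interpolation=2))
```

```text
t 17.27 pos [ 0.6107 -0.0689  0.1721] yaw -1.47 F [-0.8 -0.6 -1.1] w 84.6 gf 0.0 q7 -1.01
[0.0, -0.007, 0.137] [-35.6, -194.0, 21.8] 85  alt turn [0.01, 0.0, -3.01]
```

View pics/g5.png

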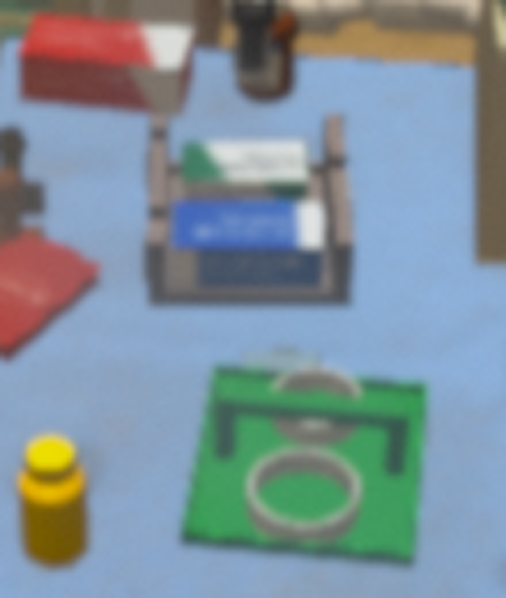

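Call:
jog_arm([
  [0,0,0.05,-12,-50,5,85],
  [0,0,0.1,-24,-100,10,85],
  [0,0,0.137,-35.6,-150,15,85],
  [0,0,0.137,-35.6,-194,20,85],
  [0,0,0.137,-35.6,-194,20,85],
  [0,0,0.137,-35.6,-194,20,85],
  [0,0,0.137,-35.6,-194,20,85],
])

```text
t: 18.2
eef_pos: [0.5536, 0.1196, 0.148]
tool_rot: [0.0, 1.0, -0.019, -0.0]
contact_force: [0.0, 0.8, 0.9]
gripper_width: 0.995
grasp_force: 0.0
```

Run:
```python
from plan import *
plan((.556,.121,.040,-1.608,85))
```

```text
t 18.2 pos [0.5536 0.1196 0.148 ] yaw -1.61 F [0.  0.8 0.9] w 85.0 gf 0.0 q7 -1.43
[0.001, 0.0, -0.002] [2.3, -1.6, 108.0] 85  alt turn [0.0, -0.0, 3.14]
```

Call:
jog_arm([
  [0,0,0,2.3,-1.6,40,85],
  [0,0,0,2.3,-1.6,75,80],
  [0,0,0,2.3,-1.6,100,60],
  [0,0,0,2.3,-1.6,108,40],
  [0,0,0,2.3,-1.6,108,25],
  [0,0,0,2.3,-1.6,108,8],
  [0,0,0,2.3,-1.6,108,8],
  [0,0,0,2.3,-1.6,108,8],
  [0,0,0,2.3,-1.6,108,8],
  [0,0,0,2.3,-1.6,108,8],
], grip_force=60)

```text
t: 19.45
eef_pos: [0.5568, 0.1227, 0.0411]
tool_rot: [-0.0, 1.0, -0.018, 0.001]
contact_force: [-1.0, -1.0, 7.0]
gripper_width: 0.145
grasp_force: 59.6
```

Call:
jog_arm([
  [0,0,0,0,0,0,8],
  [0,0,0,0,0,0,8],
  [0,0,0,0,0,0,8],
])

```text
t: 19.82
eef_pos: [0.5568, 0.1227, 0.0411]
tool_rot: [-0.0, 1.0, -0.018, 0.001]
contact_force: [-0.5, -0.7, 5.6]
gripper_width: 0.151
grasp_force: 59.6
```

Run:
```python
from plan import *
plan((.6125,-.107,.17,-1.471,8))
```

```text
t 19.82 pos [0.5568 0.1227 0.0411] yaw -1.607 F [-0.5 -0.7  5.6] w 12.9 gf 59.6 q7 -1.32
[-0.0, -0.002, -0.136] [64.3, 227.4, -128.9] 8  alt turn [-0.0, 0.0, 3.01]
```

Call:
jog_arm([
  [0,0,0,0,0,-15,8],
  [0,0,0,0,0,-45,8],
  [0,0,0,0,0,-80,8],
  [0,0,0,0,0,-100,8],
  [0,0,-0.02,10,30,-100,8],
  [0,0,-0.06,24,80,-100,8],
  [0,0,-0.1,40,130,-100,8],
  [0,0,-0.136,54,185,-100,8],
  [0,0,-0.136,64.3,227,-100,8],
  [0,0,-0.136,64.3,227,-100,8],
])

```text
t: 21.08
eef_pos: [0.6113, -0.1117, 0.1405]
tool_rot: [0.001, 0.999, 0.046, 0.0]
contact_force: [0.6, 0.5, -3.2]
gripper_width: 0.148
grasp_force: 59.0
```

Call:
jog_arm([
  [0,0,0,0,0,20,8],
  [0,0,0,0,0,25,8],
  [0,0,0,0,0,25,8],
  [0,0,0,0,0,25,8],
])

```text
t: 21.58
eef_pos: [0.6121, -0.1057, 0.1151]
tool_rot: [0.0, 0.999, 0.05, 0.0]
contact_force: [-0.5, 0.1, -3.0]
gripper_width: 0.155
grasp_force: 59.0
```

```bash
cat > tv.py <<'E'
from plan import *
from fit import box
import sys
def tier(name,tray,off,yaw=.1):
    plan((tray[0]-off*np.cos(yaw),tray[1]-off*np.sin(yaw),.0861,yaw-1.571,8))
    p=shot('side',name+'f'); e=bot.get_obs()['eef_pos']
    im=cv2.resize(p['pixels'][120:220,260:370,::-1],None,fx=6,fy=6,interpolation=2)
    def draw(V,q,col):
        c,s=np.cos(q[3]),np.sin(q[3]);V=np.array(V)
        W=np.c_[V[:,0]*c-V[:,1]*s+q[0],V[:,0]*s+V[:,1]*c+q[1],V[:,2]+q[2]]
        for a in (proj(p,W)-[259.5,119.5])*6: cv2.circle(im,tuple(np.round(a).astype(int)),2,col,-1)
    draw(box(.132,.146,0,.054),(tray[0],tray[1],0,yaw),(0,255,255))
    y=yawof(bot.get_obs())+1.571
    draw(box(.132,.146,.009,.014),(e[0]+off*np.cos(y),e[1]+off*np.sin(y),e[2]-.0411,y),(0,0,255))
    cv2.imwrite(f'pics/{name}.png',im)
E
python3 -c "
from tv import *
tier('h1',(.612,-.106),0)"
```

```text
t 21.57 pos [ 0.6121 -0.1057  0.1151] yaw -1.47 F [-0.5  0.1 -3. ] w 13.2 gf 59.0 q7 -0.91
[0.0, -0.0, 0.001] [-0.2, 0.3, 29.0] 8  alt turn [0.0, 0.0, -3.14]
```

View pics/h1.png

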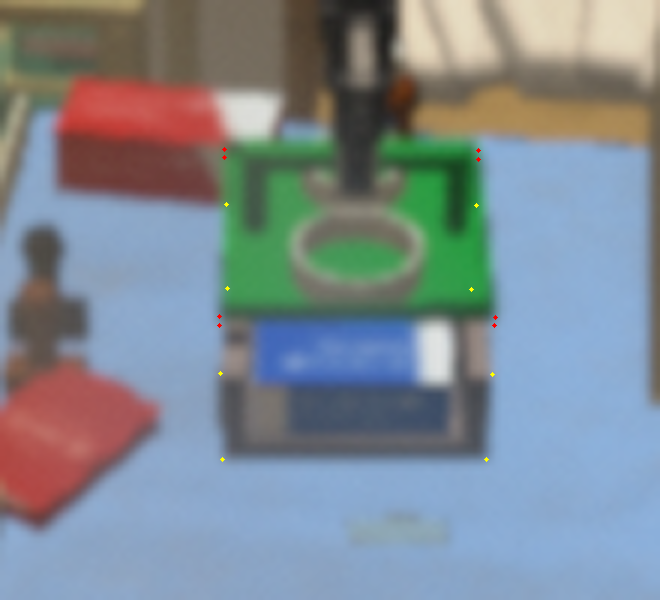

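Call:
jog_arm([
  [0,0,0,-0.8,-0.2,8,8],
  [0,0,0,-0.8,-0.2,15,8],
  [0,0,0,-0.8,-0.2,19,8],
  [0,0,0,-0.8,-0.2,22,8],
  [0,0,0,-0.8,-0.2,22,8],
  [0,0,0,-0.8,-0.2,22,8],
])

```text
t: 22.38
eef_pos: [0.6113, -0.1063, 0.0932]
tool_rot: [0.0, 0.999, 0.05, 0.0]
contact_force: [-0.9, 0.6, -1.7]
gripper_width: 0.151
grasp_force: 59.1
```

Call:
jog_arm([
  [0,0,0,0,0,1.5,8],
  [0,0,0,0,0,3,8],
  [0,0,0,0,0,3,8],
])

```text
t: 22.75
eef_pos: [0.6111, -0.1062, 0.0898]
tool_rot: [-0.0, 0.999, 0.05, -0.0]
contact_force: [0.2, -0.0, -3.0]
gripper_width: 0.148
grasp_force: 59.1
```

Lugs are entering the notches freely (no contact force 5 mm in).

Call:
jog_arm([
  [0,0,0,0,0,1.5,8],
  [0,0,0,0,0,3,8],
  [0,0,0,0,0,4.5,8],
  [0,0,0,0,0,4.5,8],
])

```text
t: 23.25
eef_pos: [0.6111, -0.1062, 0.0862]
tool_rot: [-0.0, 0.999, 0.05, 0.0]
contact_force: [-2.0, 2.2, 5.5]
gripper_width: 0.144
grasp_force: 60.1
```

Call:
jog_arm([
  [0,0,0,0,0,-1,25],
  [0,0,0,0,0,-1,35],
  [0,0,0,0,0,-1,40],
  [0,0,0,0,0,-1,40],
  [0,0,0,0,0,-20,40],
  [0,0,0,0,0,-60,60],
  [0,0,0,0,0,-100,85],
  [0,0,0,-60,-80,-120,85],
  [0,0,0,-60,-120,-120,85],
  [0,0,0,-60,-120,-120,85],
])

```text
t: 24.5
eef_pos: [0.5385, 0.0118, 0.2065]
tool_rot: [-0.002, 0.999, 0.053, 0.0]
contact_force: [0.0, -0.7, 0.4]
gripper_width: 0.993
grasp_force: 0.0
```

Run:
```python
from fit import *
from plan import *
np.set_printoptions(precision=4,suppress=True)
plan((.611,-.29,.21,.1,85))
p=shot('top')
for th in (10,16):
    try: print('top tier',fit(p,'upper_tier',(.611,-.101,.1),z=.045,th=th))
    except Exception as e: print(e)
    try: print('top wb',fit(p,'white_cap_bottle',(.611,-.285,0),th=th,yawfit=False,R=25))
    except Exception as e: print(e)
q=shot('side')
im=cv2.resize(q['pixels'][90:210,265:375,::-1],None,fx=5,fy=5,interpolation=2)
def dr(im,P,V,o,s,col):
    for a in (proj(P,np.array(V))-o+.5)*s: cv2.circle(im,tuple(np.round(a).astype(int)),1,col,-1)
B=np.array(M['white_cap_bottle'])+[.611,-.29,0]
dr(im,q,B,[265,90],5,(0,0,255))
c,s=np.cos(.1),np.sin(.1);V=np.array(box(.132,.146,.054,.059));V=np.c_[V[:,0]*c-V[:,1]*s+.6111,V[:,0]*s+V[:,1]*c-.1062,V[:,2]]
dr(im,q,V,[265,90],5,(0,255,255))
cv2.imwrite('pics/k1.png',im)
```

```text
t 24.5 pos [0.5385 0.0118 0.2065] yaw -1.465 F [ 0.  -0.7  0.4] w 84.8 gf 0.0 q7 -1.21
[-0.002, -0.003, -1.565] [40.2, 307.7, -4.5] 85  alt turn [-0.0, 0.0, 1.58]
top tier (array([ 0.5654, -0.0363, -0.0262]), np.float64(0.6186489992534496))
top wb (array([ 0.6109, -0.2848,  0.    ]), np.float64(0.07335319850377227))
top tier (array([ 0.566 , -0.0539,  0.3024]), np.float64(0.6174078461748759))
top wb (array([ 0.611 , -0.2853,  0.    ]), np.float64(0.1260154414232964))
```

View pics/k1.png

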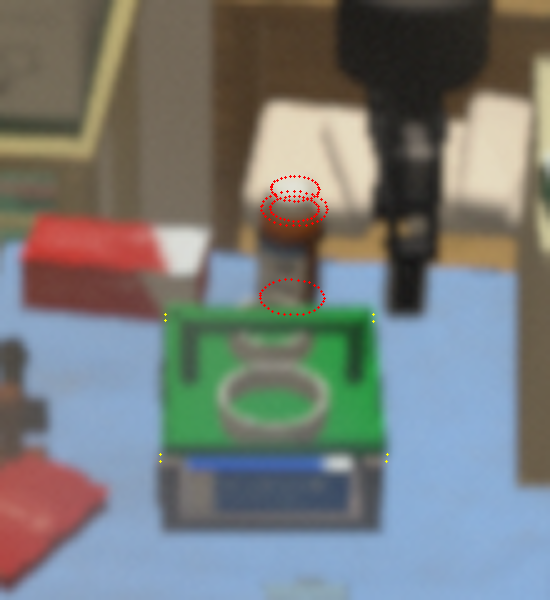

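Run:
```python
from plan import *
np.set_printoptions(precision=3,suppress=True)
plan((.613,-.29,.2065,-.7,65))
s=shot('side')
b=ray(s,(433,187),0);print('base corner',b)
for z in(.08,.12,.16,.2): print(z,ray(s,(436,136),z)[:2])
```

```text
t 24.6 pos [0.54  0.009 0.206] yaw -1.468 F [ 0.1 -0.9  0.3] w 84.7 gf 0.0 q7 -1.21
[-0.001, -0.002, -0.768] [42.3, 304.9, -0.4] 65  alt turn [-0.0, 0.0, 2.37]
base corner [ 0.256 -0.114  0.   ]
0.08 [ 0.241 -0.284]
0.12 [ 0.257 -0.217]
0.16 [ 0.272 -0.15 ]
0.2 [ 0.288 -0.083]
```

Call:
jog_arm([
  [0,0,-0.12,6,45,0,65],
  [0,0,-0.25,13,95,0,65],
  [0,0,-0.4,20,145,0,65],
  [0,0,-0.55,27,195,0,65],
  [0,0,-0.68,34,245,0,65],
  [0,0,-0.768,42.3,290,0,65],
  [0,0,-0.768,42.3,305,0,65],
  [0,0,-0.768,42.3,305,0,65],
  [0,0,-0.768,42.3,305,0,65],
])

```text
t: 25.78
eef_pos: [0.612, -0.2908, 0.2052]
tool_rot: [-0.001, 0.907, 0.421, -0.0]
contact_force: [-0.3, 1.2, 0.3]
gripper_width: 0.76
grasp_force: 0.0
```

Run:
```python
from plan import *
plan((.613,-.29,.03,-.7,65))
```

```text
t 25.77 pos [ 0.612  -0.2908  0.2052] yaw -0.703 F [-0.3  1.2  0.3] w 64.9 gf 0.0 q7 -0.03
[-0.001, -0.001, -0.003] [1.2, 0.4, 175.2] 65  alt turn [-0.0, 0.0, 3.14]
```

Call:
jog_arm([
  [0,0,0,1.2,0.4,40,65],
  [0,0,0,1.2,0.4,80,65],
  [0,0,0,1.2,0.4,110,65],
  [0,0,0,1.2,0.4,130,65],
  [0,0,0,1.2,0.4,150,65],
  [0,0,0,1.2,0.4,168,65],
  [0,0,0,1.2,0.4,175,65],
  [0,0,0,1.2,0.4,175,65],
])

```text
t: 26.78
eef_pos: [0.613, -0.2915, 0.0303]
tool_rot: [-0.0, 0.907, 0.42, -0.0]
contact_force: [0.1, 1.1, 0.5]
gripper_width: 0.76
grasp_force: 0.0
```

Call:
jog_arm([
  [0,0,0,0,0,0,50],
  [0,0,0,0,0,0,38],
  [0,0,0,0,0,0,38],
  [0,0,0,0,0,0,38],
  [0,0,0,0,0,0,38],
  [0,0,0,0,0,0,38],
], grip_force=35)

```text
t: 27.52
eef_pos: [0.6136, -0.2918, 0.0314]
tool_rot: [0.001, 0.907, 0.42, 0.001]
contact_force: [-0.6, 0.6, 6.6]
gripper_width: 0.507
grasp_force: 35.8
```

Call:
jog_arm([
  [0,0,0,0,0,-20,38],
  [0,0,0,0,0,-60,38],
  [0,0,0,0,0,-110,38],
  [0,0,0,0,0,-150,38],
  [0,0,0,0,0,-150,38],
  [0,0,0,0,0,-150,38],
])

```text
t: 28.28
eef_pos: [0.6126, -0.2909, 0.1803]
tool_rot: [-0.0, 0.907, 0.42, -0.0]
contact_force: [-0.3, 0.2, -1.8]
gripper_width: 0.504
grasp_force: 35.9
```

Run:
```python
from plan import *
plan((.6072,-.0674,.18,.1,38))
```

```text
t 28.27 pos [ 0.6126 -0.2909  0.1803] yaw -0.703 F [-0.3  0.2 -1.8] w 43.0 gf 35.9 q7 -0.01
[-0.001, -0.001, -0.803] [167.0, -148.6, 0.4] 38  alt turn [-0.0, 0.0, 2.34]
```

Call:
jog_arm([
  [0,0,-0.1,15,-13,0,38],
  [0,0,-0.24,43,-38,0,38],
  [0,0,-0.38,75,-67,0,38],
  [0,0,-0.52,107,-95,0,38],
  [0,0,-0.66,138,-123,0,38],
  [0,0,-0.803,160,-142,0,38],
  [0,0,-0.803,167,-148.6,0,38],
  [0,0,-0.803,167,-148.6,0,38],
  [0,0,-0.803,167,-148.6,0,38],
  [0,0,-0.803,167,-148.6,0,38],
])

```text
t: 29.52
eef_pos: [0.6075, -0.0696, 0.1804]
tool_rot: [0.0, 0.672, 0.741, -0.0]
contact_force: [-0.1, -0.5, -1.2]
gripper_width: 0.509
grasp_force: 35.9
```

Run:
```python
from plan import *
from fit import M
plan((.6072,-.0674,.0904,.1,38))
# where the bottle stands in the hand: edges of the brown body against the model in the side picture
p=shot('side'); e=bot.get_obs()['eef_pos']
im=cv2.resize(p['pixels'][95:205,265:375,::-1],None,fx=5,fy=5,interpolation=2)
def dr(V,col):
    for a in (proj(p,np.array(V))-[264.5,94.5])*5: cv2.circle(im,tuple(np.round(a).astype(int)),1,col,-1)
dr(np.array(M['white_cap_bottle'])+[e[0],e[1],e[2]-.0314],(0,0,255))
t=np.arange(0,6.28,.2)
for z in(.077,):
    dr(np.c_[.6072+.029*np.cos(t),-.0674+.029*np.sin(t),0*t+z],(0,255,255))
cv2.imwrite('pics/k2.png',im)
```

```text
t 29.52 pos [ 0.6075 -0.0696  0.1804] yaw 0.097 F [-0.1 -0.5 -1.2] w 43.5 gf 35.9 q7 0.32
[-0.0, 0.001, -0.003] [2.3, -0.1, 90.0] 38  alt turn [0.0, 0.0, 3.14]
```

View pics/k2.png

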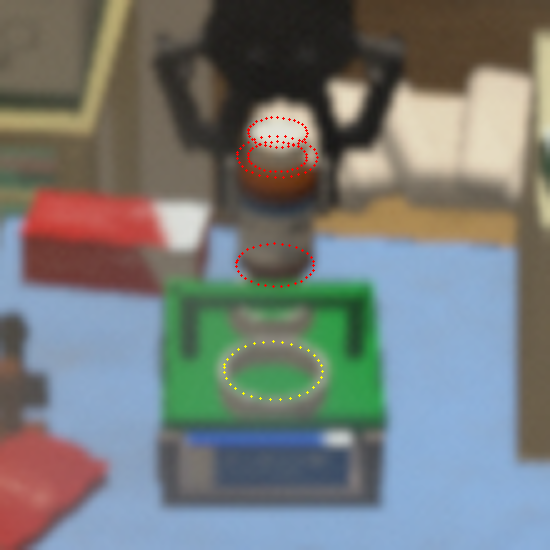

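Call:
jog_arm([
  [0,0,0,1,0,20,38],
  [0,0,0,1,0,45,38],
  [0,0,0,1,0,65,38],
  [0,0,0,1,0,78,38],
  [0,0,0,1,0,86,38],
  [0,0,0,1,0,88,38],
  [0,0,0,1,0,88,38],
])

```text
t: 30.45
eef_pos: [0.6079, -0.0671, 0.0929]
tool_rot: [0.0, 0.671, 0.742, 0.0]
contact_force: [0.3, 0.1, -0.8]
gripper_width: 0.504
grasp_force: 35.9
```

Call:
jog_arm([
  [0,0,0,0,0,1,38],
  [0,0,0,0,0,2,38],
  [0,0,0,0,0,2.5,38],
  [0,0,0,0,0,2.5,38],
])

```text
t: 30.95
eef_pos: [0.6077, -0.0669, 0.0904]
tool_rot: [0.0, 0.671, 0.742, 0.0]
contact_force: [-1.2, 0.9, 3.7]
gripper_width: 0.509
grasp_force: 36.2
```

Call:
jog_arm([
  [0,0,0,0,0,-1,50],
  [0,0,0,0,0,-1,60],
  [0,0,0,0,0,-1,62],
  [0,0,0,0,0,-1,62],
  [0,0,0,0,0,-20,62],
  [0,0,0,0,0,-60,62],
  [0,0,0,0,0,-110,62],
  [0,0,0,0,0,-130,62],
  [0,0,0,0,0,-130,62],
])

```text
t: 32.08
eef_pos: [0.6089, -0.0673, 0.223]
tool_rot: [0.002, 0.671, 0.741, 0.002]
contact_force: [-0.6, -0.3, -0.0]
gripper_width: 0.724
grasp_force: 0.0
```

Run:
```python
from fit import *
from plan import *
np.set_printoptions(precision=4,suppress=True)
plan((.455,.442,.20,1.6,60))
p=shot('side');q=shot('top')
for n,g in(('white_cap_bottle',(.6075,-.067)),('black_cap_bottle',(.455,.442))):
    print(n,[(np.round(d['xy']),round(d['score'],2)) for d in bot.tip_of(n,p)[:3]],proj(p,[[*g,.059 if 'white' in n else 0]]))
for th in(8,10): print(fit(p,'black_cap_bottle',(.455,.442,0),th=th,yawfit=False,R=28),fit(q,'black_cap_bottle',(.455,.447,0),th=th,yawfit=False,R=22))
```

```text
t 32.08 pos [ 0.6089 -0.0673  0.223 ] yaw 0.1 F [-0.6 -0.3 -0. ] w 61.8 gf 0.0 q7 0.3
[0.004, 0.004, -1.5] [522.0, -102.5, 22.4] 60  alt turn [0.0, -0.0, 1.64]
white_cap_bottle [(array([320., 178.]), 0.56)] [[318.8578 173.4602]]
black_cap_bottle [(array([277., 248.]), 0.82), (array([368., 339.]), 0.63), (array([318., 175.]), 0.53)] [[369.3001 338.6813]]
(array([0.4551, 0.4424, 0.    ]), np.float64(0.15720639103936748)) (array([0.4541, 0.4469, 0.    ]), np.float64(0.0835831121007108))
(array([0.4549, 0.442 , 0.    ]), np.float64(0.19504717784514766)) (array([0.454 , 0.4466, 0.    ]), np.float64(0.09989484752891693))
```

Call:
jog_arm([
  [0,0,-0.12,40,-8,2,60],
  [0,0,-0.28,95,-19,4,60],
  [0,0,-0.44,150,-30,6,60],
  [0,0,-0.6,205,-40,8,60],
  [0,0,-0.76,260,-51,10,60],
  [0,0,-0.92,315,-62,12,60],
  [0,0,-1.08,370,-73,15,60],
  [0,0,-1.24,425,-84,18,60],
  [0,0,-1.4,480,-95,22,60],
  [0,0,-1.5,522,-102.5,22,60],
])

```text
t: 33.52
eef_pos: [0.4514, 0.4442, 0.1963]
tool_rot: [-0.001, -0.018, 1.0, -0.001]
contact_force: [0.7, -1.1, -0.1]
gripper_width: 0.702
grasp_force: 0.0
```

Call:
jog_arm([
  [0,0,0,0,0,0,60],
  [0,0,0,0,0,0,60],
  [0,0,0,0,0,0,60],
])

```text
t: 33.9
eef_pos: [0.4543, 0.4404, 0.1976]
tool_rot: [-0.0, -0.013, 1.0, -0.001]
contact_force: [-1.0, -0.1, -0.4]
gripper_width: 0.703
grasp_force: 0.0
```

Run:
```python
from plan import *
plan((.455,.442,.026,1.6,60))
```

```text
t 33.9 pos [0.4543 0.4404 0.1976] yaw 1.597 F [-1.  -0.1 -0.4] w 60.1 gf 0.0 q7 0.73
[-0.001, -0.0, -0.003] [-0.7, 1.9, 171.6] 60  alt turn [-0.0, 0.0, 3.14]
```

Call:
jog_arm([
  [0,0,0,-0.7,2,40,60],
  [0,0,0,-0.7,2,80,60],
  [0,0,0,-0.7,2,110,60],
  [0,0,0,-0.7,2,130,60],
  [0,0,0,-0.7,2,150,60],
  [0,0,0,-0.7,2,166,60],
  [0,0,0,-0.7,2,172,60],
  [0,0,0,-0.7,2,172,60],
])

```text
t: 34.9
eef_pos: [0.4542, 0.4443, 0.0259]
tool_rot: [-0.0, -0.015, 1.0, -0.0]
contact_force: [-1.2, 1.4, -0.3]
gripper_width: 0.7
grasp_force: 0.0
```

Call:
jog_arm([
  [0,0,0,0,0,0,45],
  [0,0,0,0,0,0,32],
  [0,0,0,0,0,0,32],
  [0,0,0,0,0,0,32],
  [0,0,0,0,0,0,32],
  [0,0,0,0,0,0,32],
], grip_force=35)

```text
t: 35.65
eef_pos: [0.4546, 0.4449, 0.027]
tool_rot: [0.001, -0.015, 1.0, 0.001]
contact_force: [0.1, 0.1, 6.5]
gripper_width: 0.435
grasp_force: 35.4
```

Call:
jog_arm([
  [0,0,0,0,0,-20,32],
  [0,0,0,0,0,-60,32],
  [0,0,0,0,0,-110,32],
  [0,0,0,0,0,-160,32],
  [0,0,0,0,0,-200,32],
  [0,0,0,0,0,-200,32],
  [0,0,0,0,0,-200,32],
])

```text
t: 36.52
eef_pos: [0.4536, 0.4437, 0.226]
tool_rot: [-0.0, -0.015, 1.0, -0.0]
contact_force: [0.4, -0.7, -0.5]
gripper_width: 0.43
grasp_force: 35.3
```

Run:
```python
from plan import *
plan((.615,-.145,.225,.1,32))
```

```text
t 36.52 pos [0.4536 0.4437 0.226 ] yaw 1.6 F [ 0.4 -0.7 -0.5] w 36.8 gf 35.3 q7 0.73
[-0.001, -0.0, 1.5] [-144.1, -593.2, 1.2] 32  alt turn [0.0, -0.0, -1.64]
```

Call:
jog_arm([
  [0,0,0.1,-10,-40,0,32],
  [0,0,0.25,-22,-90,0,32],
  [0,0,0.4,-34,-140,0,32],
  [0,0,0.55,-46,-190,0,32],
  [0,0,0.7,-58,-240,0,32],
  [0,0,0.85,-70,-290,0,32],
  [0,0,1.0,-82,-340,0,32],
  [0,0,1.15,-95,-390,0,32],
  [0,0,1.3,-107,-440,0,32],
  [0,0,1.45,-119,-490,0,32],
])

```text
t: 37.78
eef_pos: [0.5865, -0.0436, 0.2246]
tool_rot: [-0.001, 0.654, 0.757, -0.001]
contact_force: [0.1, 0.1, -0.8]
gripper_width: 0.432
grasp_force: 35.3
```

Run:
```python
from plan import *
plan((.615,-.145,.225,.1,32))
```

```text
t 37.77 pos [ 0.5865 -0.0436  0.2246] yaw 0.145 F [ 0.1  0.1 -0.8] w 36.9 gf 35.3 q7 0.29
[-0.003, -0.0, 0.045] [-104.5, 13.6, -0.5] 32  alt turn [0.0, -0.0, -3.1]
```

Call:
jog_arm([
  [0,0,0.045,-40,5,0,32],
  [0,0,0.045,-75,9,0,32],
  [0,0,0.045,-95,12,0,32],
  [0,0,0.045,-102,13.5,0,32],
  [0,0,0.045,-102,13.5,0,32],
  [0,0,0.045,-102,13.5,0,32],
  [0,0,0.045,-102,13.5,0,32],
])

```text
t: 38.65
eef_pos: [0.616, -0.1396, 0.226]
tool_rot: [-0.0, 0.668, 0.744, 0.0]
contact_force: [-0.1, 0.3, -2.1]
gripper_width: 0.438
grasp_force: 35.3
```

Run:
```python
from plan import *
plan((.615,-.145,.088,.1,32))
```

```text
t 38.65 pos [ 0.616  -0.1396  0.226 ] yaw 0.107 F [-0.1  0.3 -2.1] w 37.4 gf 35.3 q7 0.43
[0.0, -0.001, 0.007] [-5.4, -1.5, 138.0] 32  alt turn [0.0, 0.0, -3.13]
```

Call:
jog_arm([
  [0,0,0.007,-5.4,-1,25,32],
  [0,0,0.007,-5.4,-1,60,32],
  [0,0,0.007,-5.4,-1,90,32],
  [0,0,0.007,-5.4,-1,108,32],
  [0,0,0.007,-5.4,-1,112,32],
  [0,0,0.007,-5.4,-1,112,32],
  [0,0,0.007,-5.4,-1,112,32],
])

```text
t: 39.52
eef_pos: [0.6164, -0.1466, 0.1152]
tool_rot: [0.001, 0.672, 0.741, 0.001]
contact_force: [-0.1, -0.5, -1.2]
gripper_width: 0.437
grasp_force: 35.3
```

Run:
```python
from plan import *
plan((.615,-.145,.086,.1,32))
```

```text
t 39.52 pos [ 0.6164 -0.1466  0.1152] yaw 0.098 F [-0.1 -0.5 -1.2] w 37.3 gf 35.3 q7 0.49
[0.002, 0.0, -0.002] [1.8, -1.3, 29.2] 32  alt turn [0.0, -0.0, 3.14]
```

Call:
jog_arm([
  [0,0,0,1.6,-1,6,32],
  [0,0,0,1.6,-1,13,32],
  [0,0,0,1.6,-1,20,32],
  [0,0,0,1.6,-1,26,32],
  [0,0,0,1.6,-1,26,32],
])

```text
t: 40.15
eef_pos: [0.6139, -0.1448, 0.0872]
tool_rot: [-0.001, 0.672, 0.741, -0.0]
contact_force: [-0.0, 1.0, -0.1]
gripper_width: 0.432
grasp_force: 35.3
```

Call:
jog_arm([
  [0,0,0,0,0,1,32],
  [0,0,0,0,0,2,32],
  [0,0,0,0,0,2,32],
])

```text
t: 40.52
eef_pos: [0.6144, -0.1449, 0.0861]
tool_rot: [0.0, 0.672, 0.741, 0.0]
contact_force: [-0.5, -0.6, -1.4]
gripper_width: 0.437
grasp_force: 35.3
```

Call:
jog_arm([
  [0,0,0,0,0,1,32],
  [0,0,0,0,0,1,32],
])

```text
t: 40.78
eef_pos: [0.6145, -0.1449, 0.086]
tool_rot: [-0.0, 0.672, 0.741, 0.0]
contact_force: [-3.8, 1.1, 6.4]
gripper_width: 0.437
grasp_force: 36.2
```

Contact on the deck at the expected height; release and retreat.

Call:
jog_arm([
  [0,0,0,0,0,-1,44],
  [0,0,0,0,0,-1,54],
  [0,0,0,0,0,-1,58],
  [0,0,0,0,0,-1,58],
  [0,0,0,0,0,-20,58],
  [0,0,0,0,0,-60,58],
  [0,0,0,0,0,-110,58],
  [0,0,0,0,0,-150,58],
  [0,0,0,0,0,-150,58],
])

```text
t: 41.9
eef_pos: [0.6166, -0.1459, 0.2402]
tool_rot: [0.003, 0.672, 0.741, 0.002]
contact_force: [-0.6, -0.7, -0.0]
gripper_width: 0.676
grasp_force: 0.0
```

Run:
```python
from fit import *
from plan import *
plan((.48,.15,.23,.1,60))
p=shot('side')
for n,g in(('white_cap_bottle',(.607,-.067,.059)),('black_cap_bottle',(.615,-.145,.059)),('upper_tier',(.611,-.106,.045)),('white_bottle',(.572,.411,0))):
    print(n,[(np.round(d['xy']),round(d['score'],2)) for d in bot.tip_of(n,p)[:3]],proj(p,[g]))
```

```text
t 41.9 pos [ 0.6166 -0.1459  0.2402] yaw 0.097 F [-0.6 -0.7 -0. ] w 57.7 gf 0.0 q7 0.43
[0.008, 0.002, -0.003] [307.8, -107.2, 8.8] 60  alt turn [0.0, -0.01, 3.14]
white_cap_bottle [] [[319.02568396 173.47073085]]
black_cap_bottle [(array([276., 249.]), 0.89), (array([320., 156.]), 0.59), (array([316., 180.]), 0.38)] [[318.49933225 158.4221013 ]]
upper_tier [(array([318., 169.]), 0.8)] [[318.67984408 169.52946008]]
white_bottle [(array([317., 324.]), 0.72)] [[316.79611615 322.37144656]]
```

Call:
jog_arm([
  [0,0,0,40,-14,0,60],
  [0,0,0,95,-33,0,60],
  [0,0,0,150,-52,0,60],
  [0,0,0,205,-72,0,60],
  [0,0,0,260,-91,0,60],
  [0,0,0,308,-107,0,60],
  [0,0,0,308,-107,0,60],
  [0,0,0,308,-107,0,60],
])

```text
t: 43.15
eef_pos: [0.4776, 0.1504, 0.2344]
tool_rot: [0.0, 0.672, 0.741, -0.001]
contact_force: [-0.1, -0.6, -0.1]
gripper_width: 0.704
grasp_force: 0.0
```

Run:
```python
from fit import *
from plan import *
np.set_printoptions(precision=4,suppress=True)
M['asm']=M['lower_tray']+[[x,y,z+.045] for x,y,z in M['upper_tier']]
for c,off in(('top',.005),('side',-.002)):
    p=shot(c)
    try: print(c,fit(p,'lower_tray',(.611,-.106+off,.1),th=10))
    except Exception as e: print('fit failed')
    for n,g in(('white_cap_bottle',(.607,-.067+off,.059)),('black_cap_bottle',(.615,-.145+off,.059)),('upper_tier',(.611,-.106+off,.045)),('lower_tray',(.611,-.106+off,0))):
        print(n,[(np.round(d['xy']),round(d['score'],2)) for d in bot.tip_of(n,p)[:3]],proj(p,[g]))
    # cap centroids: white cap z .144, black cap z .134 -> mean colour at the predicted cap tops
    for n,g in(('white',(.6075,-.067+off,.144)),('black',(.6145,-.145+off,.134))):
        u,v=np.round(proj(p,[g])[0]).astype(int);print(n,'cap',u,v,p['pixels'][v-2:v+3,u-2:u+3].mean((0,1)))
```

```text
top (array([ 0.6113, -0.1045,  0.1029]), np.float64(0.049573159568480935))
white_cap_bottle [(array([372., 199.]), 0.69)] [[368.6981 195.1676]]
black_cap_bottle [(array([396., 196.]), 0.58), (array([287., 172.]), 0.49)] [[394.0134 192.1221]]
upper_tier [(array([379., 195.]), 0.71)] [[380.7074 194.4849]]
lower_tray [] [[378.6801 197.0734]]
white cap 372 190 [147.56 149.68 151.68]
black cap 399 187 [20.   19.72 22.52]
side (array([ 0.6124, -0.1272,  0.9146]), np.float64(0.58457475473589))
white_cap_bottle [(array([319., 174.]), 0.63)] [[319.0804 173.0722]]
black_cap_bottle [(array([318., 176.]), 0.71), (array([320., 156.]), 0.7)] [[318.5523 158.0573]]
upper_tier [(array([317., 323.]), 0.67), (array([321., 170.]), 0.64)] [[318.7334 169.1468]]
lower_tray [(array([320., 179.]), 0.82)] [[318.4923 180.8573]]
white cap 319 149 [207.4  205.24 192.36]
black cap 319 137 [64.84 62.   57.96]
```

Caps are where upright bottles in the wells should show them; handing in.

```bash
python3 -c "
from station import bot
print(bot.hand_in())"
```

```text
the job is handed in; nothing more can be done
None
```

I packed the carrier and handed it in at about 43 s of the 125 s, but the hand-in returned no verdict. Both cartons are flat in the tray and the green tier is seated with its lugs down. The white-capped bottle is in the larger well and the black-capped one in the smaller. My last check was by contact heights and camera numbers, as I had used all 14 picture views; the white bottle was still where it started.

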